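# Reset the length stop of a soap cutting gauge by one hole

### The arm

A 6-joint arm with a two-finger parallel gripper is mounted at the origin on a cart in front of the work surface, level with it; the furniture and walls round the work are solid. World frame = base frame: x ahead of the robot, y to its left, z up, the work surface at z = 0. Lengths are in m, angles in rad, forces in N, time in s.
With the tool pointing down it reaches from about 0.4 to 0.825 m from the base axis. Payload 7 kg.
Tool frame: the origin (TCP) lies on the centre line of the jaws, within the pads' length; the fingertips stand 14 mm ahead of it and the grasp point (between the pads) lies 5 mm behind it; z points along the fingers, y is the line along which they close (so a half turn about z gives the same grasp; the last joint's range is limited). The gripper opens to 85 mm and grips with 20 to 120 N. Pads are 22 mm wide; open, the fingers measure 114 mm over their backs; the gripper's body (76 mm by 85 mm) begins 54 mm behind the grasp point. The pads swing forward as they close: fully open they stand 13 mm farther back than shut.
Start: joints at [-0.906, 0.359, 0.012, 0, -1.224, -0.288], TCP at [0.248, -0.628, 0.245] pointing down, gripper open.
Joint ranges: [-3.07, 3.07], [-1.43, 2.12], [-1.02, 1.25], [-3.03, 1.67], [-3.05, -0], [-3.03, 3.03]. Speed limits (rad/s): [2.39, 2.39, 3.01, 3.14, 3.14, 3.14].

### API

Orientations are given as a unit quaternion [w, x, y, z].
In Python, from rig import bot gives the robot as it stands. Calls block until the motion is done:
- bot.move_ptp(position, orientation): joint-space move of the TCP to a pose.
- bot.move_linear(position, feed=0.15, attitude=None, contact_N=None): straight line of the TCP; attitude=None keeps the orientation; feed is the mean speed in m/s. With contact_N (N) it stops when the force on the tool has changed by that much, and returns True; else False.
- bot.move_joints(angles): joint-space move.
- bot.move_gripper(opening, grip_force=None): opening from 0.0 (shut) to 1.0 (fully open); grip_force is the grip in N (None keeps the last); returns when the fingers have stopped.
- bot.hold(seconds).
- bot.ik(position, orientation): joint angles nearest the present ones, or None.
- bot.get_image(name): name is "side" or "top" or "wrist"; returns the picture (480x640x3 uint8, blue, green, red); there is no depth.
- bot.camera_params(name): a dict with "camera_matrix" (3x3 intrinsics, pixels), "cam_to_world" (4x4, takes a point from camera to world coordinates). Camera axes: x right, y down, z forward; pixel columns grow to the right and rows downward; lengths in m; the calibration is good to about 2 mm. The wrist camera is an equidistant fisheye: a pixel r from the principal point sees the ray r / f radians off the axis. A picture is of the moment at which its call begins: read the wrist's pose just before it. camera_params takes no time and is no camera call; for the wrist camera it gives the pose at the moment of the call.
A pose or a line that the arm cannot do raises bot.MotionError and nothing moves.
- bot.sign_off(): hands the job in; it is judged then, once.
Readings, each from a call of its own:
- bot.get_time_s(): time.
- bot.get_qpos(): joint angles.
- bot.get_joint_velocities(): joint speeds.
- bot.get_joint_efforts(): joint torques, N m.
- bot.get_eef_pos(): TCP position.
- bot.get_eef_rot(): TCP orientation.
- bot.get_contact_force(): force on the tool from outside, world axes, zero at the start.
- bot.get_wrist_torque(): the same for the moment, N m.
- bot.get_gripper_width(): opening from 0.0 (shut) to 1.0 (fully open).
- bot.get_grasp_force(): force on a finger pad.
Only numpy, scipy, OpenCV 4.12 (cv2) and the standard library are available. Lean on these libraries where they do the work, as an engineer would, in place of code of your own. Each camera call takes 0.05 s, during which the arm holds its last target. There are 200 camera calls.

### The job

The soap cutting gauge is to be set one size longer: pull its plunger knob up until the pin is out of the rail, slide the stop to the very next hole farther from the wooden fence, and let the pin down into that hole. Then press the knob down fully home on its collar and keep it pressed: finish while your fingers still hold it there, because it springs up when let go. Leave the soap on the gauge and the things around it where they are.

Things in the scene. Friction and masses are not known exactly. Their poses are not given: they have to be found in the camera images.
- gauge: soap cutting gauge fixed to the table, turned any way round: wooden bed 244 x 112 mm, top 18 mm above the table. Origin: centre of its underside. Its x axis runs along the bed from the fence (-x end) to the open end; z up. Along its -y side an aluminium rail, top at 30 mm, centre line y = -29 mm, with five 10 mm holes at x = -45, -15, 15, 45, 75 mm
- knob: black round knob of the plunger, upright, 26 mm in diameter (a 29 mm lip at its top), 30 mm tall. Origin: its centre, half-way up; 77 mm above the table at the start, 72 mm when pressed fully home. It moves up and down on the carriage, and sideways only with it
- stop (a joint): grey carriage astride the rail, 44 x 46 mm, with a stop plate across the bed (tops at 47 mm or less above the table) and the plunger. Value in m, growing away from the fence along the gauge's +x: 0 at its first hole (second from the fence end), 0.030 at the next hole (the goal). Friction about 1.5 N; about 1 mm play either way with the pin in a hole
- plunger (a joint): height of the spring plunger above its rest, m: 0 at rest (pin 7 mm deep in a hole), -0.005 fully home on the 20 mm steel collar (collar top 56 mm above the table), over 0.007 clear of the rail (it rides there between holes), 0.017 upper stop. A 600 N/m spring draws it back to 0: 3 N to press home, 8 N to hold 13 mm up. Pin 8 mm across, round tip
- next_hole (a point): centre of the mouth of the hole to set, on the rail's top, 30 mm above the table; the knob's axis must stand over it at the end
- fence (a point): middle of the soap-side face of the fence, an upright wooden plate 64 mm wide across the bed at the gauge's -x end; its top 52 mm above the table
- soap_bar: scalloped round soap, 49 mm across, 25 mm tall, lying on the bed between fence and stop plate; origin at the centre of its underside. To be left alone
- stamp: turned wooden soap stamp, 38 mm across, 54 mm tall, standing on the table; origin at the centre of its underside. To be left alone
- small_tin: small round tin, 52 mm across, 21 mm tall, on the table; origin at the centre of its underside. To be left alone
- hex_soap: hexagonal soap, 69 x 77 mm, 25 mm tall, on the table; origin at the centre of its underside. To be left alone

How it is judged:
By the outcome, as a careful person would: the job done as asked, in the order asked, and still so for the second after the job is handed in, while the arm keeps its last pose, push and grip.
It also fails if it takes over 32 s, if anything falls off the work surface, if the arm or the gripper's body presses on something with over 40 N, if the wrist force passes 120 N, or if a joint passes its speed limit or range.

## Working session

There is one attempt and no reset: what is moved stays moved. The work goes in short steps, each a Python script; the robot and the scene stay as the last script left them, time stands still between calls to the robot, and variables do not carry over. Pictures are saved under pics/ and viewed, at most 10 in all, crops included, and the job is handed in when it is done.

```bash
mkdir -p pics && python3 - <<'E'
from rig import bot
import cv2
for n in("top","side"):
    cv2.imwrite(f"pics/{n}0.png",bot.get_image(n)); p=bot.camera_params(n); print(n,p["camera_matrix"],p["cam_to_world"])
print(bot.get_time_s(),bot.get_eef_rot())
E
```

```text
top [[449.29653439   0.         323.32313196]
 [  0.         449.29653439 236.55787997]
 [  0.           0.           1.        ]] [[ 0.00849338 -0.99917318  0.03975949  0.46208675]
 [-0.9997804  -0.00772336  0.01948056 -0.05786269]
 [-0.01915738 -0.03991621 -0.99901936  1.09243478]
 [ 0.          0.          0.          1.        ]]
side [[529.6269528    0.         317.97441699]
 [  0.         529.6269528  241.48030641]
 [  0.           0.           1.        ]] [[-0.97601081 -0.11621888  0.18410885  0.24595734]
 [-0.21767367  0.50304744 -0.8363979   1.19750444]
 [ 0.00458974 -0.85640904 -0.51627753  0.86089277]
 [ 0.          0.          0.          1.        ]]
0.1 [-1.83846922e-04 -1.87252447e-01  9.82311579e-01  6.70095853e-04]
```

View pics/top0.png

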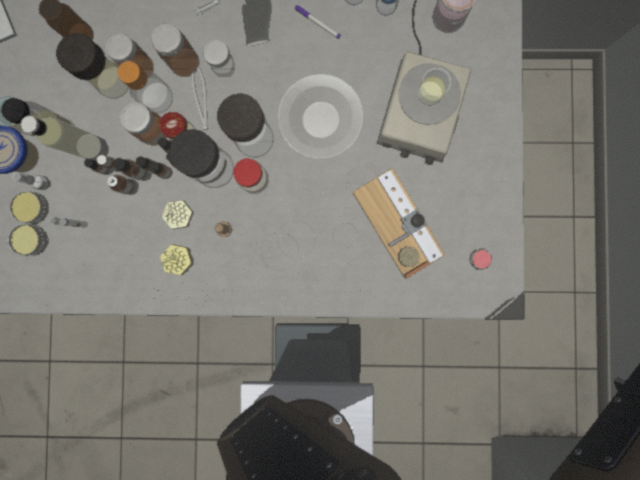

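View pics/side0.png

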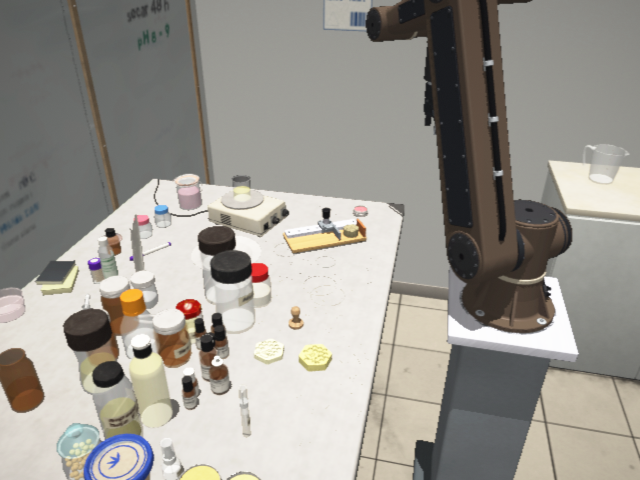

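The knob is at about (417,219) in the top view. The fence is at the lower-right end (425,265) and the open end is at (375,180). I'll move over it for a closer wrist view.

```bash
cat > h.py <<'E'
from rig import bot
import cv2, numpy as np
from scipy.spatial.transform import Rotation as R
def ray(n,uv,p=None):
    p=p or bot.camera_params(n); K=p["camera_matrix"]; T=p["cam_to_world"]
    d=np.array([(uv[0]-K[0,2])/K[0,0],(uv[1]-K[1,2])/K[1,1],1.])
    if n=="wrist":
        r=np.hypot(*d[:2]); d=np.array([*(d[:2]/r*np.sin(r)),np.cos(r)])
    return T[:3,3],T[:3,:3]@d
def onz(n,uv,z,p=None):
    o,d=ray(n,uv,p); return o+d*(z-o[2])/d[2]
def quat(a): # tool down, y axis (closing) along heading a
    y=np.array([np.cos(a),np.sin(a),0]); z=np.array([0,0,-1.]); 
    q=R.from_matrix(np.c_[np.cross(y,z),y,z]).as_quat(); return q[[3,0,1,2]]
E
python3 - <<'E'
from h import *
k=onz("top",(417,219),.085); a=onz("top",(433,260),.03); b=onz("top",(387,173),.03)
h=np.arctan2(*(b-a)[1::-1]); print(k,a,b,h)
best=None
for s in(0,np.pi):
    j=bot.ik([k[0],k[1],.25],quat(h+s)); print(s,j)
    if j is not None and (best is None or abs(j[5])<abs(best[1][5])): best=(s,j)
s=best[0]; bot.move_ptp([k[0]-.06,k[1]-.0,.22],quat(h+s))
p=bot.camera_params("wrist"); np.savez("w1.npz",**p); cv2.imwrite("pics/w1.png",bot.get_image("wrist"))
print(s,p,bot.get_time_s(),bot.get_eef_pos())
E
```

```text
[ 0.5431446  -0.24765808  0.085     ] [ 0.45120735 -0.2955126   0.03      ] [ 0.6565369  -0.18705176  0.03      ] 0.4859742491039779
0 [-0.10070209  0.22835231 -0.15984686  0.         -1.18259715 -2.55491632]
3.141592653589793 [-0.10070209  0.22835231 -0.15984686  0.         -1.18259715  0.58667634]
3.141592653589793 {'camera_matrix': array([[371.64829954,   0.        , 323.31552611],
       [  0.        , 371.64829954, 235.02408535],
       [  0.        ,   0.        ,   1.        ]]), 'cam_to_world': array([[-8.85432465e-01, -4.42366469e-01, -1.42552648e-01,
         5.19235230e-01],
       [-4.64767565e-01,  8.42306238e-01,  2.72967600e-01,
        -3.17797417e-01],
       [-6.78728901e-04,  3.07948222e-01, -9.51402876e-01,
         3.47361196e-01],
       [ 0.00000000e+00,  0.00000000e+00,  0.00000000e+00,
         1.00000000e+00]])} 1.7917 [ 0.48298177 -0.24842226  0.21999777]
```

View pics/w1.png

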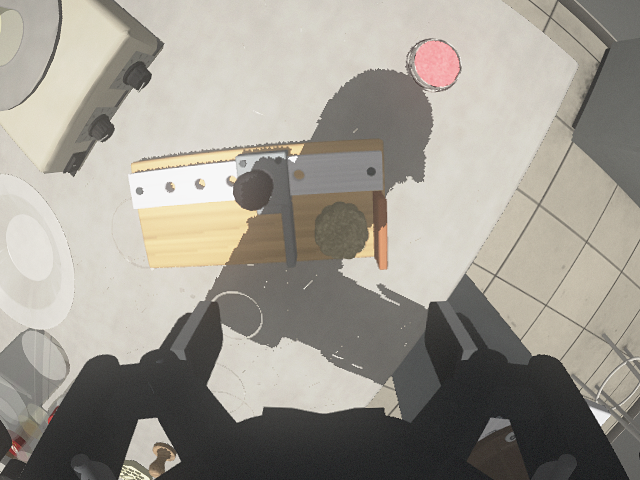

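The wrist view shows rail holes at (170,187), (201,184), (231,181) and (299,175). The knob top is at about (253,189). The second hole from the fence is hidden under the carriage, and the next hole (the goal) is at (231,181).

```bash
python3 - <<'E'
from h import *
p=dict(np.load("w1.npz")); im=cv2.imread("pics/w1.png")
g=cv2.cvtColor(im,cv2.COLOR_BGR2HSV)
P=[]
for u,v in[(170,187),(201,184),(231,181),(299,175)]:
    w=im[v-8:v+9,u-8:u+9].astype(int); sat=(w.max(2)-w.min(2)); lum=w.mean(2)
    m=((sat>45)|(lum<0.7*np.percentile(lum,85))).astype(np.uint8)
    if u==231: m[:,11:]=0
    n,l,st,c=cv2.connectedComponentsWithStats(m); i=min(range(1,n),key=lambda i:np.hypot(*(c[i]-8))+ (99 if st[i][4]<8 else 0))
    uv=c[i]+[u-8,v-8]; X=onz("wrist",uv,.03,p); P.append(X); print(uv,st[i],X.round(4))
P=np.array(P); 
for i in range(3): print(np.linalg.norm(P[i]-P[3]),np.arctan2(*(P[i]-P[3])[1::-1]))
m=(cv2.inRange(im,(0,0,0),(62,62,62))[150:230,215:290]); n,l,st,c=cv2.connectedComponentsWithStats(m); print(st,c+[215,150])
cv2.imwrite("pics/w1c.png",cv2.resize(im[130:280,120:400],None,fx=2.8,fy=2.8,interpolation=cv2.INTER_CUBIC))
E
```

```text
[169.78082192 186.67123288] [ 4  3  9 11 73] [ 0.618  -0.2025  0.03  ]
[199.64556962 183.64556962] [ 2  3 10 10 79] [ 0.5924 -0.2181  0.03  ]
[230.38235294 181.05882353] [ 4  3  7 14 68] [ 0.5674 -0.2329  0.03  ]Traceback (most recent call last):
  File "<stdin>", line 9, in <module>
ValueError: min() iterable argument is empty
```

```bash
python3 - <<'E'
from h import *
p=dict(np.load("w1.npz")); im=cv2.imread("pics/w1.png")
s=[onz("wrist",u,.03,p) for u in[(140,191),(371,171.5),(299,175.5),(169.8,186.7),(199.8,183.7)]]
print(np.round(s,4)); d=s[0]-s[1]; print(np.arctan2(d[1],d[0]),np.linalg.norm(d)); d=s[3]-s[2]; print(np.arctan2(d[1],d[0]),np.linalg.norm(d))
m=(cv2.inRange(im,(0,0,0),(62,62,62))[150:230,215:290]); n,l,st,c=cv2.connectedComponentsWithStats(m); print(st,c+[215,150])
print(onz("wrist",(253,189),.092,p))
cv2.imwrite("pics/w1c.png",cv2.resize(im[130:280,120:400],None,fx=2.8,fy=2.8,interpolation=cv2.INTER_CUBIC))
E
```

```text
[[ 0.6452 -0.185   0.03  ]
 [ 0.462  -0.2969  0.03  ]
 [ 0.5153 -0.2647  0.03  ]
 [ 0.618  -0.2025  0.03  ]
 [ 0.5922 -0.2181  0.03  ]]
0.5485274618000069 0.21466827919684872
0.5445052535022862 0.12009257530432699
[[   0    0   75   80 6000]] [[252.  189.5]]
[ 0.54080271 -0.25169021  0.092     ]
```

View pics/w1c.png

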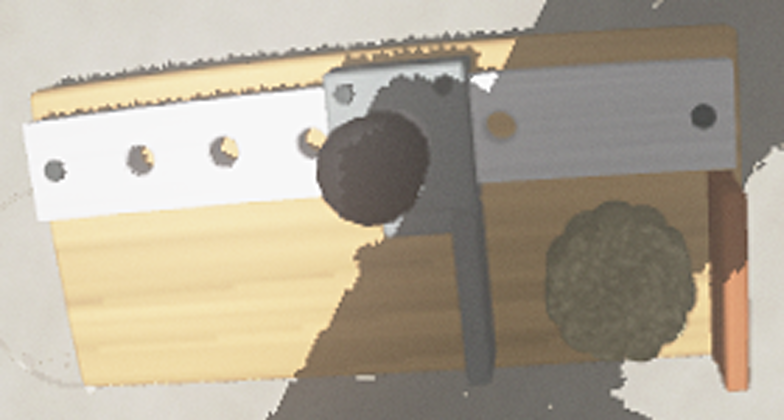

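The crop confirms the hole line and the 120 mm hole spacing, with a heading of 0.546. Next I'll grasp and lift.

```bash
python3 - <<'E'
from h import *
q=quat(.546+np.pi)
bot.move_ptp([.541,-.2498,.16],q)
print(bot.move_linear([.541,-.2498,.072],feed=.1,contact_N=15),bot.get_eef_pos())
bot.move_gripper(0.0,grip_force=50)
print(bot.get_gripper_width(),bot.get_grasp_force(),bot.get_contact_force(),bot.get_eef_pos())
cv2.imwrite("pics/w2.png",bot.get_image("wrist"))
z0=bot.get_eef_pos()
bot.move_linear([.541,-.2498,.072+.0125],feed=.03); bot.hold(.2)
print(bot.get_gripper_width(),bot.get_grasp_force(),bot.get_contact_force(),bot.get_wrist_torque(),bot.get_eef_pos(),bot.get_time_s())
a=bot.get_image("wrist");b=bot.get_image("side")
cv2.imwrite("pics/w3.png",np.vstack([a[:300],cv2.resize(b[180:270,260:400],(640,300),interpolation=cv2.INTER_CUBIC)]))
E
```

```text
False [ 0.54151972 -0.24990429  0.07275442]
0.3076981520541961 48.95595471840352 [-0.43107188 -0.55029045  0.832391  ] [ 0.54114475 -0.24980296  0.07213643]
0.30797760203300717 49.480358875807724 [ 1.85515851 -1.26287995 -6.59962464] [-0.4943512  -0.81715307  0.05223605] [ 0.54083117 -0.24980485  0.0841947 ] 4.65
```

View pics/w3.png

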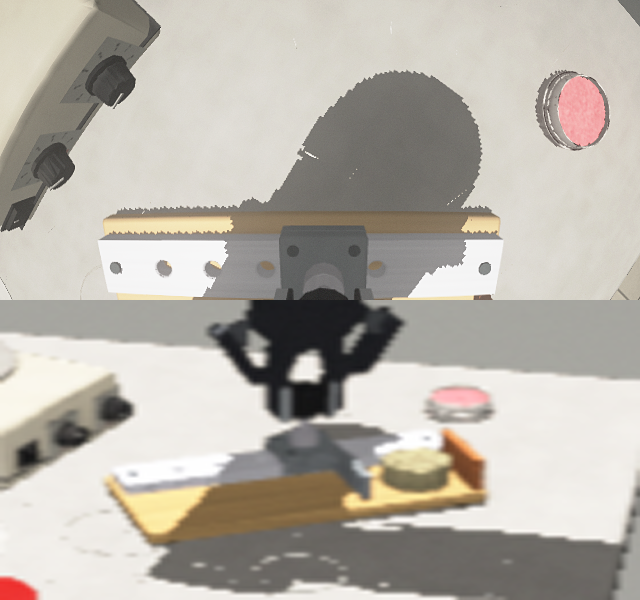

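The knob is gripped on its body (26 mm) and lifted about 12.4 mm, with 7.4 N of spring force. The carriage is still at its original hole. Now I'll slide it and lower the pin.

```bash
python3 - <<'E'
from h import *
u=np.array([np.cos(.546),np.sin(.546),0]); s=np.array([.541,-.2498,0])
f=lambda:(bot.get_contact_force().round(2),bot.get_eef_pos().round(4),round(bot.get_grasp_force(),1))
g=s+.0302*u
print(bot.move_linear(g+[0,0,.0845],feed=.03,contact_N=20)); bot.hold(.2); print(f())
for z in(.078,.075,.072):
    c=bot.move_linear(g+[0,0,z],feed=.03,contact_N=12); bot.hold(.15); print(z,c,f())
    if c: break
print(bot.get_time_s())
a=bot.get_image("wrist");b=bot.get_image("side")
cv2.imwrite("pics/w4.png",np.vstack([a[:300],cv2.resize(b[180:270,260:400],(640,300),interpolation=cv2.INTER_CUBIC)]))
E
```

```text
False
(array([ 1.14, -0.42, -6.85]), array([ 0.5669, -0.234 ,  0.0846]), 49.5)
0.078 False (array([ 1.67,  1.15, -2.99]), array([ 0.567 , -0.2341,  0.0782]), 49.7)
0.075 False (array([-0.11,  0.26, -1.44]), array([ 0.5669, -0.2341,  0.0752]), 49.8)
0.072 False (array([-0.71,  2.04, -0.1 ]), array([ 0.5669, -0.2342,  0.0722]), 49.9)
7.425
```

View pics/w4.png

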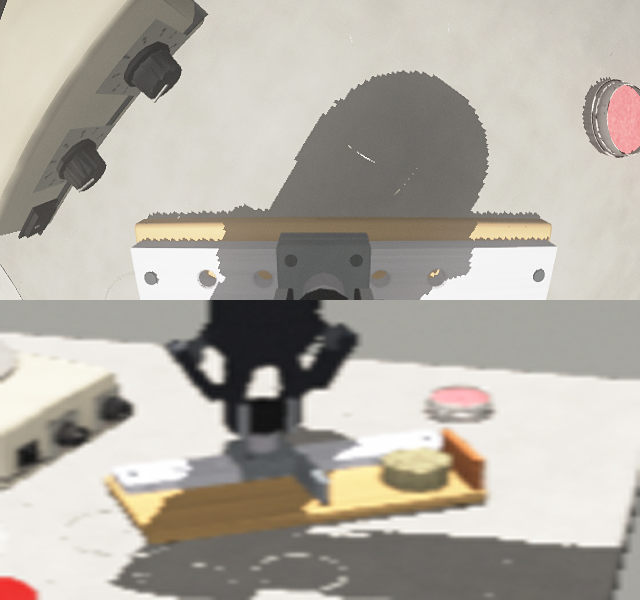

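The carriage now has two holes visible on each side, and the spring load fell to 0 at rest height, so the pin is seated in the next hole. Now I'll press it home.

```bash
python3 - <<'E'
from h import *
u=np.array([np.cos(.546),np.sin(.546),0]); g=np.array([.541,-.2498,0])+.0302*u
for z in(.069,.0675,.067,.0665,.066,.0655,.065,.0645,.064):
    bot.move_linear(g+[0,0,z],feed=.03); bot.hold(.15); F=bot.get_contact_force(); print(z,F.round(2),bot.get_eef_pos().round(4),round(bot.get_grasp_force(),1))
    if F[2]>11: break
bot.hold(.5); print(bot.get_contact_force().round(2),bot.get_eef_pos().round(4),bot.get_gripper_width(),bot.get_time_s())
a=bot.get_image("wrist");b=bot.get_image("side")
cv2.imwrite("pics/w5.png",np.vstack([a[:300],cv2.resize(b[180:270,260:400],(640,300),interpolation=cv2.INTER_CUBIC)]))
E
```

```text
0.069 [-0.75  0.95  2.72] [ 0.5669 -0.2342  0.0691] 50.0
0.0675 [-1.47  0.97  3.94] [ 0.5669 -0.2342  0.0676] 50.2
0.067 [-1.95  0.22  8.28] [ 0.567  -0.2342  0.0676] 50.4
0.0665 [-3.    2.2  10.33] [ 0.5671 -0.2342  0.0675] 50.5
0.066 [-4.23  4.32 14.89] [ 0.5673 -0.2342  0.0675] 50.7
[-3.39  4.17 14.13] [ 0.5673 -0.2342  0.0675] 0.30290994583014186 10.025
```

View pics/w5.png

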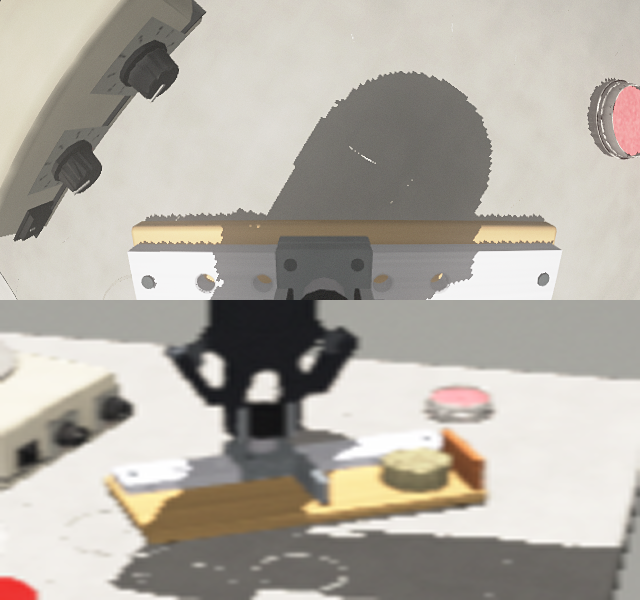

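It hits a hard stop at 5 mm of travel with 14 N of push held, so the knob is home on its collar.

```bash
python3 -c "
from rig import bot
print(bot.sign_off())"
```

```text
the job is handed in; nothing more can be done
None
```

The gauge is set one hole farther from the fence, with the pin seated in that hole. I handed it in after about 10 s of the 32 s, with the fingers still holding the knob down on its collar at about 14 N; no verdict came back.

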